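# Find the high tile on the serving board

## Task

One of the five stone tiles in the serving board stands up a little, so bowls rock on it. With the foot of the wooden muddler touch the middle of every tile lightly, one after another from the handle end to the far end, without pushing any down yet; then go back and press the high one down with the muddler until it is flush. Finally stand the muddler upright on its cork coaster, with its foot wholly on it; keep your fingers off the tiles and leave the other things on the table alone.

Things in the scene. Friction and masses are not known exactly. Their poses are not given: they have to be found in the camera images.
- board: Wooden serving board, fixed to the table, 88 mm wide, 312 mm long without its handle, top face 22 mm above the table; five square stone tiles lie in one row along its recess, level with its top face when home. Origin: centre of the underside (middle of the third slot); its +y axis runs along the board towards its one handle, a 36 mm wide tongue that adds 102 mm at that end; z up.
- coaster: Round cork coaster, 90 mm across, 8 mm thick, fixed to the table. Origin: centre of its underside.
- muddler: Wooden muddler (a turned stick for pressing fruit), 180 mm long, 80 to 170 g, standing upright on the coaster. Shaft 25 mm thick from 40 to 140 mm above the foot, flat round foot 28 mm across, rounded knob 29 mm at the top. Origin: centre of the flat foot; z runs up the stick.
- muddler_center (a point): Centre of the muddler, on its axis, 90 mm above the foot: a good place to grip.
- muddler_foot (a point): Centre of the muddler's flat foot, its lowest point when upright.
- slot_1 (a point): Centre of slot 1 of the board, the one next to the handle, at the level of the board's top face. Slots are 57 mm apart along the board.
- slot_2 (a point): Centre of slot 2 of the board, at the level of the board's top face. Slots are 57 mm apart along the board.
- slot_3 (a point): Centre of slot 3 of the board, at the level of the board's top face. Slots are 57 mm apart along the board.
- slot_4 (a point): Centre of slot 4 of the board, at the level of the board's top face. Slots are 57 mm apart along the board.
- slot_5 (a point): Centre of slot 5 of the board, the one farthest from the handle, at the level of the board's top face. Slots are 57 mm apart along the board.
- tile_a: Grey stone tile, 54 x 54 x 12 mm, in one of the five slots (which one changes). Origin: centre of its top face, which is level with the board's top face when the tile is home. It can only slide straight up and down, stops when home, and stays where it is left; a tile that is up (by 5 to 7.5 mm at the start) takes about 11 N to push down, so a touch of a few newtons leaves it where it is.
- tile_b: Grey stone tile, 54 x 54 x 12 mm, in one of the five slots (which one changes). Origin: centre of its top face, which is level with the board's top face when the tile is home. It can only slide straight up and down, stops when home, and stays where it is left; a tile that is up (by 5 to 7.5 mm at the start) takes about 11 N to push down, so a touch of a few newtons leaves it where it is.
- tile_c: Grey stone tile, 54 x 54 x 12 mm, in one of the five slots (which one changes). Origin: centre of its top face, which is level with the board's top face when the tile is home. It can only slide straight up and down, stops when home, and stays where it is left; a tile that is up (by 5 to 7.5 mm at the start) takes about 11 N to push down, so a touch of a few newtons leaves it where it is.
- tile_d: Grey stone tile, 54 x 54 x 12 mm, in one of the five slots (which one changes). Origin: centre of its top face, which is level with the board's top face when the tile is home. It can only slide straight up and down, stops when home, and stays where it is left; a tile that is up (by 5 to 7.5 mm at the start) takes about 11 N to push down, so a touch of a few newtons leaves it where it is.
- tile_e: Grey stone tile, 54 x 54 x 12 mm, in one of the five slots (which one changes). Origin: centre of its top face, which is level with the board's top face when the tile is home. It can only slide straight up and down, stops when home, and stays where it is left; a tile that is up (by 5 to 7.5 mm at the start) takes about 11 N to push down, so a touch of a few newtons leaves it where it is.
- measuring_cup: Steel measuring cup, 72 mm across, 42 mm high, with a flat handle. Bystander, loose: leave alone. Origin: centre of its underside.
- lunch_box: Plastic box with green lid, 118 x 168 x 69 mm. Bystander, loose: leave alone. Origin: centre of its underside.
- salt_can: Blue and white salt can, 66 mm across, 85 mm high. Bystander, loose: leave alone. Origin: centre of its underside.
- sauce_bottle: Amber sauce bottle, 60 mm across, 190 mm high. Bystander, loose: leave alone. Origin: centre of its underside.
- mug: White mug, 80 mm across, 85 mm high. Bystander, loose: leave alone. Origin: centre of its underside.
- bowl: Blue bowl, 100 mm across, 50 mm high. Bystander, loose: leave alone. Origin: centre of its underside.
- spoon: Spoon lying flat. Bystander, loose: leave alone. Origin: in the middle of its length, on its underside.
There are look-alikes about, which are no part of the job. There is more than one size of the coaster; the one meant has the size given above.

How it is judged:
On the way, in this order (a step that is already met when the one before it is completed fails the run):
1. the muddler's foot touches the middle of the first tile from the handle end (within 15 mm), so lightly that the high tile still stands up by over 2 mm (horizontal distance between muddler_foot and slot_1 below 0.015 m and (contact force between muddler and tile_a above 0.3 N or contact force between muddler and tile_b above 0.3 N or contact force between muddler and tile_c above 0.3 N or contact force between muddler and tile_d above 0.3 N or contact force between muddler and tile_e above 0.3 N) and z of tile_c in the frame of board above 0.024 m).
2. the muddler's foot touches the middle of the second tile from the handle end (within 15 mm), so lightly that the high tile still stands up by over 2 mm (horizontal distance between muddler_foot and slot_2 below 0.015 m and (contact force between muddler and tile_a above 0.3 N or contact force between muddler and tile_b above 0.3 N or contact force between muddler and tile_c above 0.3 N or contact force between muddler and tile_d above 0.3 N or contact force between muddler and tile_e above 0.3 N) and z of tile_c in the frame of board above 0.024 m).
3. the muddler's foot touches the middle of the third tile from the handle end (within 15 mm), so lightly that the high tile still stands up by over 2 mm (horizontal distance between muddler_foot and slot_3 below 0.015 m and (contact force between muddler and tile_a above 0.3 N or contact force between muddler and tile_b above 0.3 N or contact force between muddler and tile_c above 0.3 N or contact force between muddler and tile_d above 0.3 N or contact force between muddler and tile_e above 0.3 N) and z of tile_c in the frame of board above 0.024 m).
4. the muddler's foot touches the middle of the fourth tile from the handle end (within 15 mm), so lightly that the high tile still stands up by over 2 mm (horizontal distance between muddler_foot and slot_4 below 0.015 m and (contact force between muddler and tile_a above 0.3 N or contact force between muddler and tile_b above 0.3 N or contact force between muddler and tile_c above 0.3 N or contact force between muddler and tile_d above 0.3 N or contact force between muddler and tile_e above 0.3 N) and z of tile_c in the frame of board above 0.024 m).
5. the muddler's foot touches the middle of the fifth tile from the handle end (within 15 mm), so lightly that the high tile still stands up by over 2 mm (horizontal distance between muddler_foot and slot_5 below 0.015 m and (contact force between muddler and tile_a above 0.3 N or contact force between muddler and tile_b above 0.3 N or contact force between muddler and tile_c above 0.3 N or contact force between muddler and tile_d above 0.3 N or contact force between muddler and tile_e above 0.3 N) and z of tile_c in the frame of board above 0.024 m).
6. the high tile is pressed down flush with the board by the muddler (less than 1.6 mm proud) (z of tile_c in the frame of board below 0.0236 m and contact force between muddler and tile_c above 0.3 N).
At the end, for the whole second after the job is handed in: All five tiles are flush with the board's top face (less than 1.6 mm proud), and the muddler stands upright (within 0.08 rad) and still on the coaster, its foot's centre within 31 mm of the coaster's centre, released (z of each of tile_a, tile_b, tile_c, tile_d, tile_e in the frame of board below 0.0236 m and horizontal distance between muddler_foot and coaster below 0.031 m and z of muddler_foot in the frame of coaster between 0.005 and 0.011 m and angle between muddler's own z axis and vertical below 0.08 rad and height (world z) of muddler_center above 0.09 m and linear speed of muddler below 0.02 m/s); the robot touches nothing.
It fails at once if the gripper's fingers press on a tile (the muddler is the tool) (contact force between the fingers and tile_a above 1 N or contact force between the fingers and tile_b above 1 N or contact force between the fingers and tile_c above 1 N or contact force between the fingers and tile_d above 1 N or contact force between the fingers and tile_e above 1 N).
It fails at once if a bystander is pushed more than 25 mm or knocked over (distance of any of measuring_cup, lunch_box, salt_can, sauce_bottle, mug, bowl, spoon from where it was at the start of the episode above 0.025 m or angle between any of measuring_cup, lunch_box, salt_can, sauce_bottle, mug, bowl's own z axis and vertical above 0.6 rad).
It also fails if it takes over 61 s, if anything falls off the work surface, if the arm or the gripper's body presses on something with over 40 N, if the wrist force passes 120 N, or if a joint passes its speed limit or range.

## Robot

A 6-joint arm with a two-finger parallel gripper is mounted at the origin on the work surface. World frame = base frame: x ahead of the robot, y to its left, z up, the work surface at z = 0. Lengths are in m, angles in rad, forces in N, time in s.
With the tool pointing down it reaches from about 0.4 to 0.825 m from the base axis. Payload 7 kg.
Tool frame: the origin (TCP) lies between the finger pads; the fingertips stand 8 mm ahead of it and the grasp point (between the pads) lies 11 mm behind it (arm.finger_overhang is the distance from the TCP to the fingertips, in m); z points along the fingers, y is the line along which they close (so a half turn about z gives the same grasp; the last joint's range is limited). The gripper opens to 88 mm and grips with 3 to 60 N. Pads are 19 mm wide; open, the fingers measure 130 mm over their backs; the gripper's body (78 mm by 193 mm) begins 47 mm behind the grasp point.
Start: joints at [0.288, 0.359, 0.012, 0, -1.224, -0.288], TCP at [0.675, -0, 0.235] pointing down, gripper open.
Joint ranges: [-3.07, 3.07], [-1.43, 2.12], [-1.02, 1.25], [-3.03, 1.67], [-3.05, -0], [-3.03, 3.03]. Speed limits (rad/s): [2.39, 2.39, 3.01, 3.14, 3.14, 3.14].

## Interface

Orientations are given as [roll, pitch, yaw] about the fixed x, y, z axes, in that order (R = Rz(yaw) Ry(pitch) Rx(roll)).
In Python, from station import arm gives the robot as it stands.
- The arm moves only by the tool move_arm, never from a script. Its argument "rows" is text: rows parted by semicolons, each of 7 numbers parted by spaces: the turn, a rotation vector about the tool's x, y, z in degrees, then the shift along the tool's x, y, z in m, then the finger opening in m, from 0 to 0.0876. A call has 1 to 8 rows; each row shifts and turns the commanded pose from where the row before left it, along the tool's axes as they then stand; what a row does not reach is not made up. A row lasts 1/8 s, in which the tool goes at most 62.5 mm and 10.7 degrees, less where a joint would pass 70% of its speed; a pose out of reach is approached as far as the arm can. A call is refused whole if a number of a shift passes 0.0625 or a number of a turn 10.7, either way. A call with a gripper value outside its range is refused whole. The fingers move at their own pace and stop on an object; "squeeze" is the grip in N (left out, the last holds). Time passes only in rows, so rows that do not move let the fingers close. It gives the time, the measured TCP pose, the force, the opening and the grip force at its end, in the units of the state.
- arm.get_state(): the state, without advancing time (a new reading comes with each control period).
- arm.grab_frame(name): name is "scene" or "side" or "wrist"; returns (picture, depth): 480x640x3 uint8, blue, green, red; 480x640 float32, m along the optical axis (not along the pixel's ray), 0 where there is no reading.
- arm.camera_model(name): a dict with "mtx" (3x3 intrinsics, pixels), "k1" (the pictures are not rectified: a ray, as slopes to the right and down, at radius r is drawn at 1 + k1 r^2 times it, then the intrinsics apply), "camera_from_world" (4x4, takes a point from world to camera coordinates); the wrist camera has in their place "mount" (4x4, takes a point from camera to tool coordinates, whose origin is the TCP and whose axes are the flange's). Camera axes: x right, y down, z forward; pixel columns grow to the right and rows downward; lengths in m; the calibration is good to about 2 mm. A picture is of the moment at which its call begins: read the wrist's pose just before it. camera_model takes no time and is no camera call.
- arm.job_done(): hands the job in; it is judged then, once.
The state is a dict: "t": time; "q": joint angles; "qd": joint speeds; "joint_efforts": joint torques, N m; "eef_pos": TCP position; "ee_rot": TCP orientation; "force": force on the tool from outside, world axes, zero at the start; "moment": the same for the moment, N m; "width": finger opening in m; "gripper_force": force on a finger pad.
Only numpy, scipy, OpenCV 4.12 (cv2) and the standard library are available. Lean on these libraries where they do the work, as an engineer would, in place of code of your own. Each camera call takes 0.05 s, during which the arm holds its last target. There are 200 camera calls.

## Working session

There is one attempt and no reset: what is moved stays moved. The work goes in short steps, Python scripts to look and compute and a tool call to move; the robot and the scene stay as the last step left them, time stands still between calls to the robot, and variables do not carry over. Pictures are saved under pics/ and viewed, at most 10 in all, crops included, and the job is handed in when it is done.

Besides the shell and the picture viewer there is one more tool, called after "Request:" as a command line: name --argument value ..., lists and objects as JSON in quotes. move_arm: Moves the arm, as the interface text tells. Its arguments: {"type":"object","properties":{"rows":{"type":"string"},"squeeze":{"type":"number"}},"required":["rows"]}

```bash
mkdir -p pics
cat > h.py <<'E'
import numpy as np, cv2
from station import arm
def rays(m,uv):
    K=np.array(m["mtx"]);p=(np.atleast_2d(uv).astype(float)-K[:2,2])/[K[0,0],K[1,1]]
    s=p.copy()
    for _ in range(20): s=p/(1+m["k1"]*(s**2).sum(1,keepdims=True))
    return np.c_[s,np.ones(len(s))]
def to_plane(m,uv,z):
    T=np.linalg.inv(np.array(m["camera_from_world"]));r=rays(m,uv)@T[:3,:3].T;o=T[:3,3]
    return o+r*((z-o[2])/r[:,2:])
def cloud(m,d):
    v,u=np.mgrid[:480,:640];r=rays(m,np.c_[u.ravel(),v.ravel()])*d.reshape(-1,1)
    T=np.linalg.inv(np.array(m["camera_from_world"]))
    return (r@T[:3,:3].T+T[:3,3]).reshape(480,640,3)
E
python3 - <<'E'
from h import *
for n in("scene","side"):
    p,d=arm.grab_frame(n);cv2.imwrite(f"pics/{n}0.png",p);np.save(f"{n}0.npy",d)
    m=arm.camera_model(n);T=np.linalg.inv(np.array(m["camera_from_world"]));print(n,T[:3,3].round(3),T[:3,2].round(2),m["k1"],(d>0).mean())
s=arm.get_state();print(s)
E
```

```text
scene [ 1.411 -0.074  0.927] [-0.71  0.09 -0.7 ] -0.07078188073751647 0.99607421875
side [0.256 1.056 0.856] [ 0.25 -0.78 -0.58] -0.18287091578753234 0.9958138020833334
{'t': 0.1, 'q': array([ 2.88095766e-01,  3.59321262e-01,  1.11500428e-02, -3.23371304e-04,
       -1.22410105e+00, -2.88113397e-01]), 'qd': array([ 5.21418855e-04, -2.29733276e-03, -3.47552250e-04, -5.13598825e-05,
        5.18683689e-04, -1.30490455e-04]), 'joint_efforts': array([-1.42273191e-03, -5.84165347e+01,  2.93752134e+01,  7.01551259e+00,
        1.01412315e-02, -6.66964229e-05]), 'eef_pos': array([ 6.74570202e-01, -2.48754833e-05,  2.33709626e-01]), 'ee_rot': array([ 3.14009116e+00, -1.27944646e-04, -1.57092397e+00]), 'force': array([-0.50740995,  0.63055581, -0.4051494 ]), 'moment': array([ 0.00628734, -0.01915675, -0.01075149]), 'gripper_force': 0.0, 'width': 0.08700169836728787}
```

View pics/scene0.png

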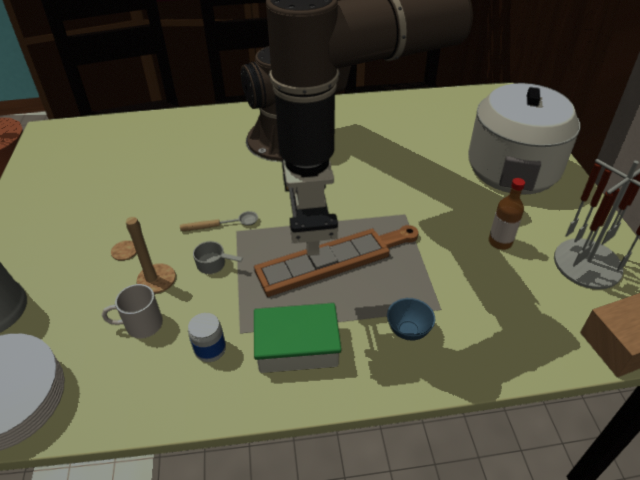

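View pics/side0.png

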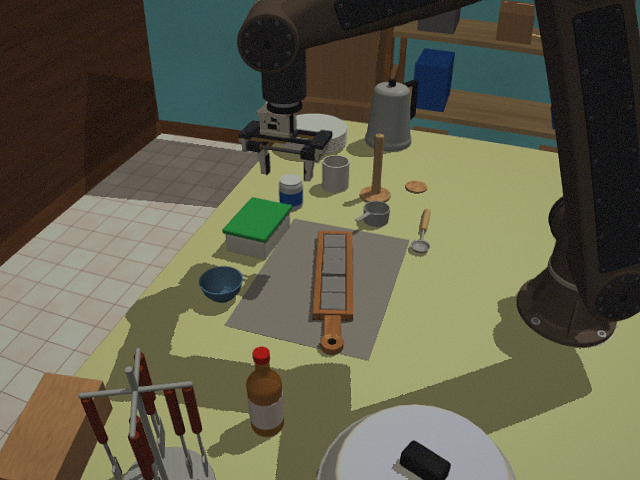

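The scene view shows the muddler standing on the larger cork disc, with its foot near (153,278) and top near (134,222). A smaller cork disc lies at (124,250). The board runs from (258,275) to its handle at (410,233), so slot 1 is near (366,244). In the side view the muddler is at (377,135–195) on a disc at (375,195), with the small disc at (416,187). There are two coaster candidates, so I'll measure both diameters; I expect 90 mm for the one under the muddler.

Run:
```python
from h import *
def fit(P):
    A=np.c_[2*P[:,:2],np.ones(len(P))];s=np.linalg.lstsq(A,(P[:,:2]**2).sum(1),rcond=None)[0]
    return s[:2],np.sqrt(s[2]+s[0]**2+s[1]**2)
win={"scene":dict(big=(130,255,185,300),small=(105,235,142,265),board=(245,215,430,300),mud=(120,210,165,275)),
     "side":dict(big=(350,180,400,206),small=(400,176,432,196),board=(305,220,365,360),mud=(365,125,392,190))}
for n in win:
    p=cv2.imread(f"pics/{n}0.png");d=np.load(f"{n}0.npy");m=arm.camera_model(n);C=cloud(m,d)
    hsv=cv2.cvtColor(p,cv2.COLOR_BGR2HSV);wood=cv2.inRange(hsv,(3,90,40),(19,255,255))
    for k,(a,b,c,e) in win[n].items():
        W=np.zeros_like(wood);W[b:e,a:c]=wood[b:e,a:c]
        Q=C[W>0]
        if k in("big","small"):
            S=Q[(Q[:,2]>.002)&(Q[:,2]<.014)]
            h=cv2.convexHull(S[:,:2].astype(np.float32)*1000)[:,0]
            print(n,k,len(S),"z",np.median(S[:,2]).round(4),"circ",[x.round(1) for x in cv2.minEnclosingCircle(h)[:1][0:0]],cv2.minEnclosingCircle(h),fit(h))
        elif k=="mud":
            S=Q[Q[:,2]>.03]
            for lo,hi in((.03,.07),(.07,.11),(.11,.15),(.15,.2)):
                s=S[(S[:,2]>lo)&(S[:,2]<hi)];print(n,k,lo,s.mean(0).round(4) if len(s) else None,len(s))
            print("top",S[:,2].max())
        else:
            S=Q[(Q[:,2]>.012)&(Q[:,2]<.035)];print(n,k,len(S),"z",np.median(S[:,2]).round(4),cv2.minAreaRect(S[:,:2].astype(np.float32)*1000))
            np.save(f"{n}_board.npy",S)
    if n=="scene": cv2.imwrite("pics/crop1.png",cv2.resize(p[205:305,95:275],None,fx=4,fy=4,interpolation=cv2.INTER_CUBIC))
    if n=="side":cv2.imwrite("pics/crop2.png",cv2.resize(p[220:355,300:370],None,fx=4,fy=4,interpolation=cv2.INTER_CUBIC))
```

```text
scene big 614 z 0.009 circ [] ((514.8702392578125, -373.0544128417969), 77.9931411743164) (array([ 515.5216789 , -370.26763342]), np.float64(67.73155044634979))
scene small 367 z 0.007 circ [] ((431.14166259765625, -435.5867614746094), 35.04958724975586) (array([ 433.18432069, -436.66743876]), np.float64(32.434837945521856))
scene board 2174 z 0.0207 ((532.45751953125, 87.29660034179688), (95.23811340332031, 412.89501953125), 15.462273597717285)
scene mud 0.03 [ 0.5481 -0.3569  0.0496] 138
scene mud 0.07 [ 0.5488 -0.3582  0.0908] 122
scene mud 0.11 [ 0.5492 -0.3586  0.1297] 137
scene mud 0.15 [ 0.5483 -0.3576  0.1749] 197
top 0.927231004565083
side big 324 z 0.0073 circ [] ((539.478271484375, -347.9253845214844), 48.554283142089844) (array([ 538.64010291, -346.87941492]), np.float64(45.54600511275173))
side small 194 z 0.0055 circ [] ((432.0941162109375, -431.5815124511719), 37.3547248840332) (array([ 431.16163825, -432.44875577]), np.float64(33.70369719854563))
side board 1971 z 0.02 ((532.624267578125, 89.60610961914062), (87.7997817993164, 419.1250305175781), 15.798182487487793)
side mud 0.03 [ 0.5388 -0.3609  0.05  ] 96
side mud 0.07 [ 0.5361 -0.3492  0.0905] 97
side mud 0.11 [ 0.5371 -0.3501  0.1308] 103
side mud 0.15 [ 0.5369 -0.3507  0.1724] 128
top 0.18890806358228662
```

View pics/crop1.png

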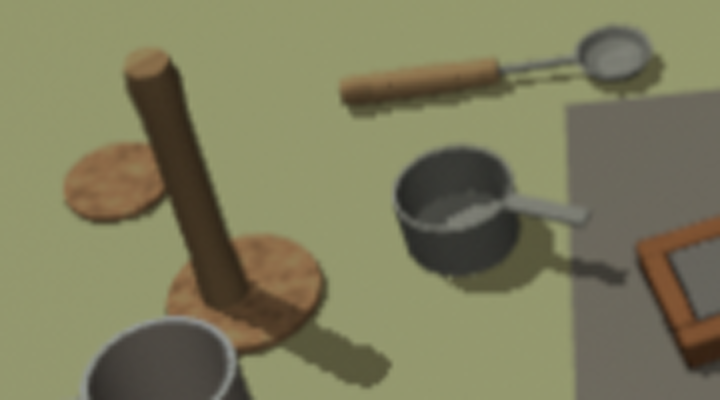

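Two cork discs were found. The small one at (124,250) measures about 65–67 mm across. The one under the muddler at (157,278) measures about 91 mm, so it is the meant coaster, and the crop confirms this. Both cameras put the muddler axis at (0.539, -0.360), about 13 mm off the coaster centre at (0.539, -0.347). Next I'll refine the board and the tile heights.

Run:
```python
from h import *
for n in("scene","side"):
    S=np.load(f"{n}_board.npy");S=S[(S[:,2]>.016)&(S[:,2]<.027)]
    th=np.radians(15.6);
    for _ in range(4):
        c0=np.array([.546,.039]);ax=np.array([np.cos(th),np.sin(th)]);ay=np.array([-np.sin(th),np.cos(th)])
        u=(S[:,:2]-c0)@ax;v=(S[:,:2]-c0)@ay
        bins=np.arange(-.14,.14,.01);mid=[];vv=[]
        for b in bins:
            k=(v>b)&(v<b+.01)
            if k.sum()>8 and np.ptp(u[k])>.075: mid.append((u[k].max()+u[k].min())/2);vv.append(b+.005)
        f=np.polyfit(vv,mid,1);th-=f[0]
    body=np.abs(u-f[1])>.026
    lo,hi=np.percentile(v[body],[.5,99.5]);vc=(lo+hi)/2
    c=c0+ax*f[1]+ay*vc
    print(n,"yaw",np.degrees(th).round(2),"len",(hi-lo).round(4),"handle end",(v.max()-hi).round(4),"c",c.round(4),len(vv))
    p=cv2.imread(f"pics/{n}0.png");C=cloud(arm.camera_model(n),np.load(f"{n}0.npy"))
    for i in range(5):
        s=c+ay*(.057*(2-i));k=(np.hypot(*(np.moveaxis(C[...,:2]-s,2,0)))<.02)&(C[...,2]<.05)&(C[...,2]>.005)
        print(i+1,s.round(4),"z",np.median(C[k][:,2]).round(4) if k.any() else None,k.sum())
```

```text
scene yaw 15.6 len 0.3085 handle end 0.1032 c [0.5478 0.0386] 27
1 [0.5171 0.1484] z 0.0219 151
2 [0.5325 0.0935] z 0.0219 157
3 [0.5478 0.0386] z 0.0289 153
4 [ 0.5631 -0.0163] z 0.0222 173
5 [ 0.5785 -0.0712] z 0.0236 180
side yaw 15.88 len 0.3112 handle end 0.101 c [0.5456 0.0444] 29
1 [0.5144 0.1541] z 0.021 167
2 [0.53   0.0992] z 0.021 160
3 [0.5456 0.0444] z 0.0282 142
4 [ 0.5612 -0.0104] z 0.021 125
5 [ 0.5768 -0.0652] z 0.0212 116
```

The depth data shows slot 3 is the high tile: it reads 28–29 mm against 21–22 mm for the others. Now I'll move over the muddler and grip it high, tool down, because the body clearance rules out a vertical grip at its centre.

Request:
move_arm --rows "0 0 0 0.045 0.017 0 0.087;0 0 0 0.045 0.017 0 0.087;0 0 0 0.045 0.017 0 0.087;0 0 0 0.045 0.017 0 0.087;0 0 0 0.045 0.017 0 0.087;0 0 0 0.045 0.017 0 0.087;0 0 0 0.045 0.017 0 0.087;0 0 0 0.045 0.017 0 0.087" --squeeze 50

```text
t: 1.1
eef_pos: [0.5381, -0.3613, 0.2342]
ee_rot: [3.141, 0.0, -1.571]
force: [0.4, -0.6, -0.5]
width: 0.0871
gripper_force: 0.0
```

Request:
move_arm --rows "0 0 0 0 0 0 0.087;0 0 0 0 0 0 0.087"

```text
t: 1.35
eef_pos: [0.5387, -0.3601, 0.2341]
ee_rot: [3.141, 0.001, -1.572]
force: [0.3, -0.3, -0.7]
width: 0.0872
gripper_force: 0.0
```

Request:
move_arm --rows "0 0 0 0 0 0.02 0.087;0 0 0 0 0 0.02 0.087;0 0 0 0 0 0.02 0.087;0 0 0 0 0 0.02 0.087;0 0 0 0 0 0.018 0.087;0 0 0 0 0 0 0.087;0 0 0 0 0 0 0.087"

```text
t: 2.22
eef_pos: [0.5396, -0.36, 0.1372]
ee_rot: [-3.141, -0.001, -1.57]
force: [1.1, -0.3, -0.6]
width: 0.0869
gripper_force: 0.0
```

Run:
```python
from h import *
a=[cv2.resize(arm.grab_frame(n)[0][b:b+150,c:c+150],None,fx=2.6,fy=2.6) for n,b,c in(("scene",160,70),("side",70,300))]
cv2.imwrite("pics/g1.png",np.hstack(a))
```

```text
(no output)
```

View pics/g1.png

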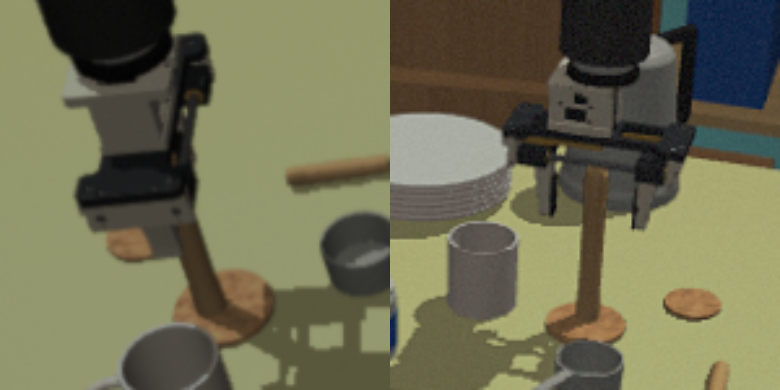

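The muddler's knob is centred between the open fingers just under the gripper body (side panel, about (595,170)), and nothing is touching. I'll close the fingers.

Request:
move_arm --rows "0 0 0 0 0 0 0.015;0 0 0 0 0 0 0.015;0 0 0 0 0 0 0.015;0 0 0 0 0 0 0.015;0 0 0 0 0 0 0.015;0 0 0 0 0 0 0.015;0 0 0 0 0 0 0.015;0 0 0 0 0 0 0.015" --squeeze 50

```text
t: 3.32
eef_pos: [0.539, -0.36, 0.1366]
ee_rot: [3.142, 0.0, -1.571]
force: [0.8, -0.6, 0.2]
width: 0.0268
gripper_force: 50.0
```

Request:
move_arm --rows "0 0 0 0 0 -0.02 0.015;0 0 0 0 0 -0.02 0.015;0 0 0 0 0 -0.02 0.015;0 0 0 0 0 0 0.015;0 0 0 0 0 0 0.015;0 0 0 0 0 0 0.015"

```text
t: 4.08
eef_pos: [0.5384, -0.3597, 0.1952]
ee_rot: [3.14, 0.001, -1.571]
force: [0.2, -0.3, -1.4]
width: 0.0266
gripper_force: 50.0
```

Run:
```python
from h import *
S={}
for n in("scene","side"):
    p,d=arm.grab_frame(n);C=cloud(arm.camera_model(n),d)
    wood=cv2.inRange(cv2.cvtColor(p,cv2.COLOR_BGR2HSV),(3,60,20),(22,255,255))>0
    Q=C[wood];Q=Q[(np.hypot(Q[:,0]-.54,Q[:,1]+.36)<.035)&(Q[:,2]>.03)&(Q[:,2]<.2)]
    for lo in np.arange(.03,.19,.03):
        s=Q[(Q[:,2]>lo)&(Q[:,2]<lo+.03)]
        if len(s)>10:print(n,lo.round(2),np.median(s,0).round(4),len(s))
    print("zmin",np.percentile(Q[:,2],[0,1,2]).round(4))
    S[n]=cv2.resize(p[160:310,70:220] if n=="scene" else p[60:210,300:450],None,fx=2.6,fy=2.6)
cv2.imwrite("pics/g2.png",np.hstack(list(S.values())));print(arm.get_state()["eef_pos"],arm.get_state()["force"])
```

```text
scene 0.06 [ 0.5491 -0.3572  0.0804] 75
scene 0.09 [ 0.5484 -0.3574  0.1039] 117
scene 0.12 [ 0.5485 -0.3572  0.1352] 106
scene 0.15 [ 0.5498 -0.356   0.163 ] 104
scene 0.18 [ 0.5595 -0.3532  0.1861] 12
zmin [0.0682 0.0715 0.0722]
side 0.06 [ 0.5352 -0.3478  0.0797] 64
side 0.09 [ 0.5356 -0.3484  0.1051] 80
side 0.12 [ 0.5358 -0.3492  0.1343] 83
side 0.15 [ 0.536  -0.35    0.1646] 91
side 0.18 [ 0.5374 -0.3486  0.1911] 59
zmin [0.0644 0.0683 0.0692]
[ 0.53864208 -0.35988677  0.19561344] [ 0.0693122   0.0155904  -1.44463112]
```

View pics/g2.png

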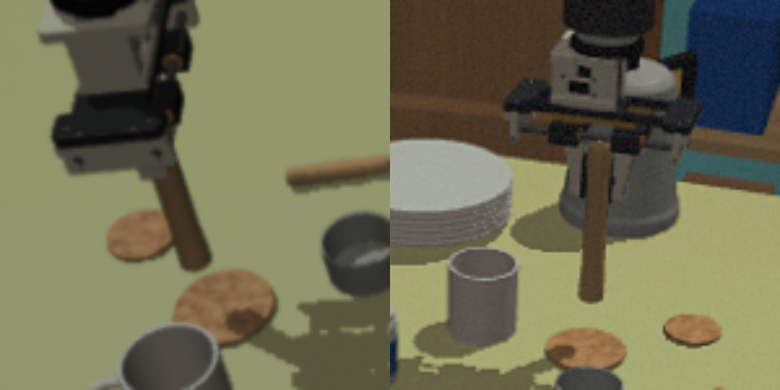

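The muddler is held upright, and its foot sits 0.1286 m below the TCP. Next I'll carry it over slot 1.

Request:
move_arm --rows "0 0 0 0 0 -0.02 0.015;0 0 0 -0.05 0.0025 0 0.015;0 0 0 -0.05 0.0025 0 0.015;0 0 0 -0.05 0.0025 0 0.015;0 0 0 -0.05 0.0025 0 0.015;0 0 0 -0.05 0.0025 0 0.015;0 0 0 -0.05 0.0025 0 0.015;0 0 0 -0.05 0.0025 0 0.015"

```text
t: 5.18
eef_pos: [0.5211, -0.0085, 0.2165]
ee_rot: [-3.142, -0.0, -1.571]
force: [-0.3, -0.4, -1.9]
width: 0.0266
gripper_force: 50.0
```

Request:
move_arm --rows "0 0 0 -0.05 0.0025 0 0.015;0 0 0 -0.05 0.0025 0 0.015;0 0 0 -0.05 0 0 0.015;0 0 0 -0.011 0 0.02 0.015;0 0 0 0 0 0.02 0.015;0 0 0 0 0 0 0.015;0 0 0 0 0 0 0.015"

```text
t: 6.05
eef_pos: [0.5169, 0.1509, 0.1772]
ee_rot: [-3.141, -0.0, -1.571]
force: [0.0, -0.9, -0.8]
width: 0.0262
gripper_force: 50.0
```

Request:
move_arm --rows "0 0 0 0 0 0.012 0.015;0 0 0 0 0 0.01 0.015;0 0 0 0 0 0.002 0.015;0 0 0 0 0 0.001 0.015;0 0 0 0 0 0.001 0.015;0 0 0 0 0 0 0.015"

```text
t: 6.8
eef_pos: [0.5166, 0.151, 0.1507]
ee_rot: [-3.141, 0.0, -1.571]
force: [-0.8, -0.2, -2.3]
width: 0.027
gripper_force: 50.0
```

Request:
move_arm --rows "0 0 0 0 0 0.001 0.015;0 0 0 0 0 0 0.015"

```text
t: 7.05
eef_pos: [0.517, 0.1512, 0.1504]
ee_rot: [-3.14, 0.0, -1.57]
force: [-0.9, 0.2, 5.2]
width: 0.0268
gripper_force: 50.0
```

Contact on tile 1 reads about +6.5 N relative to free hanging. On to slot 2.

Request:
move_arm --rows "0 0 0 0 0 -0.015 0.015;0 0 0 0.0275 -0.0077 0 0.015;0 0 0 0.0275 -0.0077 0 0.015;0 0 0 0 0 0 0.015;0 0 0 0 0 0.012 0.015;0 0 0 0 0 0.0015 0.015;0 0 0 0 0 0.001 0.015;0 0 0 0 0 0 0.015"

```text
t: 8.05
eef_pos: [0.532, 0.0964, 0.1505]
ee_rot: [-3.141, 0.0, -1.57]
force: [-1.3, -0.1, 4.9]
width: 0.0268
gripper_force: 50.0
```

Request:
move_arm --rows "0 0 0 0 0 0.0005 0.015;0 0 0 0 0 0 0.015"

```text
t: 8.3
eef_pos: [0.5323, 0.0963, 0.1504]
ee_rot: [-3.14, 0.0, -1.57]
force: [-1.8, 0.0, 6.7]
width: 0.0267
gripper_force: 50.0
```

Request:
move_arm --rows "0 0 0 0 0 -0.02 0.015;0 0 0 0.0275 -0.0077 0 0.015;0 0 0 0.0275 -0.0077 0 0.015;0 0 0 0 0 0 0.015;0 0 0 0 0 0.006 0.015;0 0 0 0 0 0.004 0.015;0 0 0 0 0 0.0005 0.015;0 0 0 0 0 0 0.015"

```text
t: 9.3
eef_pos: [0.5473, 0.0413, 0.159]
ee_rot: [3.141, -0.0, -1.57]
force: [-0.3, 0.2, -1.3]
width: 0.027
gripper_force: 50.0
```

Request:
move_arm --rows "0 0 0 0 0 0.0006 0.015;0 0 0 0 0 0 0.015"

```text
t: 9.55
eef_pos: [0.5473, 0.041, 0.1585]
ee_rot: [-3.142, 0.0, -1.571]
force: [-0.6, 0.2, -2.0]
width: 0.0265
gripper_force: 50.0
```

Request:
move_arm --rows "0 0 0 0 0 0.0005 0.015;0 0 0 0 0 0 0.015"

```text
t: 9.8
eef_pos: [0.5473, 0.0409, 0.1579]
ee_rot: [3.142, -0.0, -1.571]
force: [-0.4, -0.0, -1.5]
width: 0.0263
gripper_force: 50.0
```

Down by 11.6 mm so far and still free. I'll keep going in fine steps.

Request:
move_arm --rows "0 0 0 0 0 0.0005 0.015;0 0 0 0 0 0 0.015"

```text
t: 10.05
eef_pos: [0.5474, 0.041, 0.1576]
ee_rot: [-3.141, -0.0, -1.571]
force: [-0.5, -0.5, -1.6]
width: 0.0267
gripper_force: 50.0
```

Request:
move_arm --rows "0 0 0 0 0 0.0005 0.015;0 0 0 0 0 0 0.015"

```text
t: 10.3
eef_pos: [0.5476, 0.041, 0.1575]
ee_rot: [-3.141, 0.0, -1.571]
force: [-0.7, -0.7, 5.0]
width: 0.0267
gripper_force: 50.0
```

Contact on tile 3 reads about +6 N at 7 mm above flush, so the tile is still up. On to slot 4.

Request:
move_arm --rows "0 0 0 0 0 -0.013 0.015;0 0 0 0.0275 -0.0077 0 0.015;0 0 0 0.0275 -0.0077 0 0.015;0 0 0 0 0 0 0.015;0 0 0 0 0 0.009 0.015;0 0 0 0 0 0.009 0.015;0 0 0 0 0 0.0015 0.015;0 0 0 0 0 0 0.015"

```text
t: 11.3
eef_pos: [0.5626, -0.0136, 0.1504]
ee_rot: [3.141, -0.0, -1.57]
force: [-0.8, 0.4, 1.2]
width: 0.0265
gripper_force: 50.0
```

Request:
move_arm --rows "0 0 0 0 0 0.0006 0.015;0 0 0 0 0 0 0.015"

```text
t: 11.55
eef_pos: [0.5629, -0.0138, 0.1504]
ee_rot: [-3.141, -0.0, -1.57]
force: [-1.9, 0.4, 5.0]
width: 0.0265
gripper_force: 50.0
```

Request:
move_arm --rows "0 0 0 0 0 -0.015 0.015;0 0 0 0.0275 -0.0077 0 0.015;0 0 0 0.0275 -0.0077 0 0.015;0 0 0 0 0 0 0.015;0 0 0 0 0 0.012 0.015;0 0 0 0 0 0.0025 0.015;0 0 0 0 0 0.0005 0.015;0 0 0 0 0 0 0.015"

```text
t: 12.55
eef_pos: [0.5782, -0.0685, 0.1504]
ee_rot: [-3.141, -0.0, -1.57]
force: [-0.9, -0.7, 4.7]
width: 0.0269
gripper_force: 50.0
```

Run:
```python
from h import *
c=np.array([.5467,.0415]);th=np.radians(15.7);ay=np.array([-np.sin(th),np.cos(th)])
S=[]
for n in("scene","side"):
    p,d=arm.grab_frame(n);C=cloud(arm.camera_model(n),d)
    for i in range(5):
        s=c+ay*(.057*(2-i));k=(np.hypot(*(np.moveaxis(C[...,:2]-s,2,0)))<.02)&(C[...,2]<.05)&(C[...,2]>.005)
        print(n,i+1,s.round(4),"z",np.median(C[k][:,2]).round(4) if k.any() else None,k.sum())
    S.append(cv2.resize(p[170:310,230:430] if n=="scene" else p[180:320,260:460],None,fx=2,fy=2))
cv2.imwrite("pics/s5.png",np.hstack(S))
```

```text
scene 1 [0.5159 0.1512] z 0.0214 156
scene 2 [0.5313 0.0964] z 0.0218 155
scene 3 [0.5467 0.0415] z 0.0287 166
scene 4 [ 0.5621 -0.0134] z 0.0218 178
scene 5 [ 0.5775 -0.0682] z 0.0277 165
side 1 [0.5159 0.1512] z 0.0212 163
side 2 [0.5313 0.0964] z 0.021 149
side 3 [0.5467 0.0415] z 0.0282 146
side 4 [ 0.5621 -0.0134] z 0.0213 128
side 5 [ 0.5775 -0.0682] z 0.0291 142
```

View pics/s5.png

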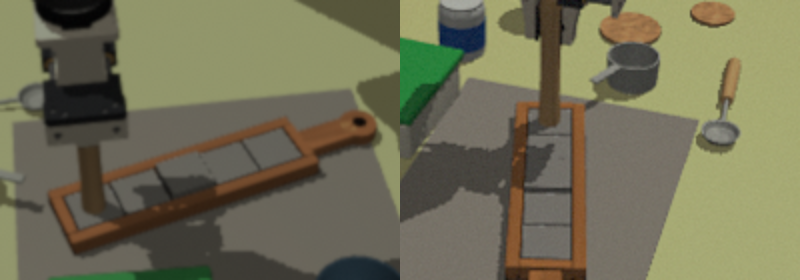

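The foot stands in the middle of tile 5 (scene panel, about (93,207)), and tile 3 is still about 7 mm up. Now I'll go back and press tile 3 down.

Request:
move_arm --rows "0 0 0 0 0 -0.02 0.015;0 0 0 -0.0367 0.0103 0 0.015;0 0 0 -0.0367 0.0103 0 0.015;0 0 0 -0.0367 0.0103 0 0.015;0 0 0 0 0 0 0.015;0 0 0 0 0 0.008 0.015;0 0 0 0 0 0.003 0.015;0 0 0 0 0 0.001 0.015"

```text
t: 13.65
eef_pos: [0.5472, 0.0403, 0.1575]
ee_rot: [3.141, -0.001, -1.572]
force: [-1.4, -0.7, 3.0]
width: 0.0267
gripper_force: 50.0
```

Request:
move_arm --rows "0 0 0 0 0 0.0015 0.015;0 0 0 0 0 0.0015 0.015;0 0 0 0 0 0.0015 0.015;0 0 0 0 0 0.0015 0.015;0 0 0 0 0 0.0015 0.015;0 0 0 0 0 0 0.015"

```text
t: 14.4
eef_pos: [0.5477, 0.0406, 0.1515]
ee_rot: [-3.14, -0.0, -1.571]
force: [-1.9, -0.8, 7.4]
width: 0.0264
gripper_force: 50.0
```

Request:
move_arm --rows "0 0 0 0 0 0.001 0.015;0 0 0 0 0 0.001 0.015;0 0 0 0 0 0.001 0.015;0 0 0 0 0 0.001 0.015;0 0 0 0 0 0 0.015"

```text
t: 15.02
eef_pos: [0.5493, 0.0407, 0.1502]
ee_rot: [-3.136, 0.0, -1.57]
force: [-4.5, -0.5, 24.0]
width: 0.0261
gripper_force: 50.0
```

Hard stop at the flush height (24 N). I'll lift and carry the muddler back, then measure.

Request:
move_arm --rows "0 0 0 0 0 -0.02 0.015;0 0 0 0 0 -0.03 0.015;0 0 0 0 0 -0.02 0.015;0 0 0 0.04 0.001 0 0.015;0 0 0 0.05 0.001 0 0.015;0 0 0 0.05 0.001 0 0.015;0 0 0 0.05 0.001 0 0.015;0 0 0 0.05 0.001 0 0.015"

```text
t: 16.02
eef_pos: [0.5419, -0.2009, 0.2163]
ee_rot: [-3.141, 0.0, -1.571]
force: [1.1, 0.1, -1.3]
width: 0.0267
gripper_force: 50.0
```

Request:
move_arm --rows "0 0 0 0.05 0.001 0 0.015;0 0 0 0.05 0.001 0 0.015;0 0 0 0.048 0.002 0 0.015;0 0 0 0 0 0.02 0.015;0 0 0 0 0 0.01 0.015;0 0 0 0 0 0 0.015;0 0 0 0 0 0 0.015"

```text
t: 16.9
eef_pos: [0.5387, -0.3466, 0.1871]
ee_rot: [-3.141, -0.001, -1.57]
force: [-0.1, -0.2, -1.9]
width: 0.0268
gripper_force: 50.0
```

Run:
```python
from h import *
c=np.array([.5467,.0415]);th=np.radians(15.7);ay=np.array([-np.sin(th),np.cos(th)])
e=arm.get_state()["eef_pos"];print(e)
S=[]
for n in("scene","side"):
    p,d=arm.grab_frame(n);C=cloud(arm.camera_model(n),d)
    for i in range(5):
        s=c+ay*(.057*(2-i));k=(np.hypot(*(np.moveaxis(C[...,:2]-s,2,0)))<.02)&(C[...,2]<.05)&(C[...,2]>.005)
        print(n,i+1,"z",np.median(C[k][:,2]).round(4) if k.any() else None,k.sum())
    wood=cv2.inRange(cv2.cvtColor(p,cv2.COLOR_BGR2HSV),(3,60,20),(22,255,255))>0
    Q=C[wood];Q=Q[np.hypot(Q[:,0]-e[0],Q[:,1]-e[1])<.06]
    for lo in np.arange(.03,.18,.03):
        s=Q[(Q[:,2]>lo)&(Q[:,2]<lo+.03)]
        if len(s)>10:print(n,lo.round(2),np.median(s,0).round(4),len(s))
    print("zmin",np.percentile(Q[Q[:,2]>.02][:,2],[0,1,2]).round(4))
    s=Q[(Q[:,2]>.002)&(Q[:,2]<.013)];print("coaster",cv2.minEnclosingCircle(s[:,:2].astype(np.float32)*1000))
    S.append(cv2.resize(p[170:310,80:280] if n=="scene" else p[70:210,280:480],None,fx=2,fy=2))
cv2.imwrite("pics/c1.png",np.hstack(S))
```

```text
[ 0.53870192 -0.34657963  0.18711836]
scene 1 z 0.0217 154
scene 2 z 0.0215 155
scene 3 z 0.0217 169
scene 4 z 0.0218 167
scene 5 z 0.0237 178
scene 0.06 [ 0.55   -0.3447  0.076 ] 109
scene 0.09 [ 0.5493 -0.3451  0.1059] 105
scene 0.12 [ 0.5495 -0.3451  0.1358] 100
scene 0.15 [ 0.5491 -0.3434  0.1595] 76
zmin [0.0579 0.0722 0.0832]
coaster ((540.4522094726562, -351.0126647949219), 46.58677673339844)
side 1 z 0.021 160
side 2 z 0.0209 150
side 3 z 0.021 139
side 4 z 0.0211 126
side 5 z 0.0209 118
side 0.06 [ 0.5346 -0.3361  0.0747] 84
side 0.09 [ 0.5358 -0.3363  0.1042] 73
side 0.12 [ 0.5364 -0.3363  0.1356] 89
side 0.15 [ 0.5362 -0.3371  0.1645] 88
zmin [0.0581 0.0622 0.0676]
coaster ((540.1040649414062, -349.1795654296875), 49.557716369628906)
```

View pics/c1.png

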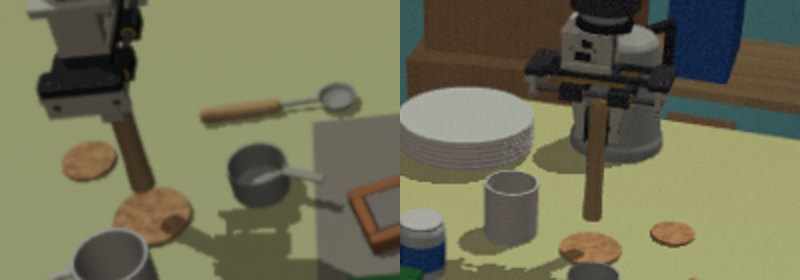

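All five tiles are flush (side view 21 mm each). The muddler hangs upright at (0.539, -0.347), above the 90 mm coaster at about (0.540, -0.349). I'll lower it about 50 mm.

Request:
move_arm --rows "0 0 0 0 0.0 0.015 0.015;0 0 0 0 0 0.015 0.015;0 0 0 0 0 0.013 0.015;0 0 0 0 0 0.004 0.015;0 0 0 0 0 0.0015 0.015;0 0 0 0 0 0.001 0.015;0 0 0 0 0 0 0.015"

```text
t: 17.88
eef_pos: [0.5384, -0.347, 0.1372]
ee_rot: [-3.141, -0.0, -1.571]
force: [-0.8, -0.6, -1.8]
width: 0.0267
gripper_force: 50.0
```

Request:
move_arm --rows "0 0 0 0 0 0.001 0.015;0 0 0 0 0 0 0.015"

```text
t: 18.12
eef_pos: [0.5386, -0.3472, 0.1365]
ee_rot: [-3.141, -0.001, -1.571]
force: [0.2, -0.6, 2.0]
width: 0.0268
gripper_force: 50.0
```

Seated, with a light contact of about 3.5 N. I'll open the fingers, let it settle, then rise.

Request:
move_arm --rows "0 0 0 0 0 0 0.04;0 0 0 0 0 0 0.087;0 0 0 0 0 0 0.087;0 0 0 0 0 0 0.087;0 0 0 0 0 0 0.087;0 0 0 0 0 0 0.087"

```text
t: 18.88
eef_pos: [0.5382, -0.3469, 0.1358]
ee_rot: [3.142, -0.0, -1.571]
force: [0.4, -0.5, 0.8]
width: 0.0812
gripper_force: 0.0
```

Request:
move_arm --rows "0 0 0 0 0 -0.02 0.087;0 0 0 0 0 -0.025 0.087;0 0 0 0 0 -0.03 0.087;0 0 0 0 0 -0.03 0.087;0 0 0 0 0 -0.02 0.087;0 0 0 0 0 0 0.087;0 0 0 0 0 0 0.087;0 0 0 0 0 0 0.087"

```text
t: 19.88
eef_pos: [0.5377, -0.3467, 0.2597]
ee_rot: [3.14, 0.001, -1.571]
force: [0.4, 0.1, -0.2]
width: 0.0866
gripper_force: 0.0
```

Run:
```python
from h import *
S=[]
for n in("scene","side"):
    p,d=arm.grab_frame(n);C=cloud(arm.camera_model(n),d)
    wood=cv2.inRange(cv2.cvtColor(p,cv2.COLOR_BGR2HSV),(3,60,20),(22,255,255))>0
    Q=C[wood];Q=Q[np.hypot(Q[:,0]-.539,Q[:,1]+.347)<.05]
    for lo in np.arange(.03,.19,.03):
        s=Q[(Q[:,2]>lo)&(Q[:,2]<lo+.03)]
        if len(s)>10:print(n,lo.round(2),np.median(s,0).round(4),len(s))
    s=Q[(Q[:,2]>.002)&(Q[:,2]<.013)];print("coaster",cv2.minEnclosingCircle(s[:,:2].astype(np.float32)*1000))
    S.append(cv2.resize(p[170:310,80:280] if n=="scene" else p[70:210,280:480],None,fx=2,fy=2))
cv2.imwrite("pics/e1.png",np.hstack(S));print(arm.get_state()["eef_pos"],arm.get_state()["width"])
```

```text
scene 0.03 [ 0.5479 -0.3445  0.0441] 113
scene 0.06 [ 0.5484 -0.3454  0.0753] 98
scene 0.09 [ 0.5484 -0.3454  0.1056] 103
scene 0.12 [ 0.5493 -0.3459  0.1362] 100
scene 0.15 [ 0.5506 -0.3455  0.1673] 117
scene 0.18 [ 0.545  -0.3473  0.187 ] 105
coaster ((540.0311279296875, -350.4554443359375), 45.595489501953125)
side 0.03 [ 0.5354 -0.337   0.0457] 77
side 0.06 [ 0.5353 -0.3376  0.0768] 70
side 0.09 [ 0.5355 -0.3369  0.1076] 81
side 0.12 [ 0.5365 -0.3383  0.1354] 82
side 0.15 [ 0.5354 -0.3362  0.1672] 93
side 0.18 [ 0.5367 -0.341   0.1861] 49
coaster ((537.9971313476562, -346.1477966308594), 47.189300537109375)
[ 0.53786587 -0.34685223  0.25996906] 0.0866825026818552
```

View pics/e1.png

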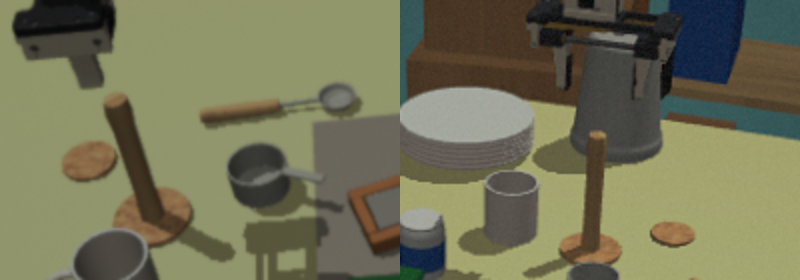

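The muddler stands upright near the middle of the 90 mm coaster (scene panel foot about (152,216), side panel about (593,247)). The gripper is clear, so I'm handing in.

```bash
python3 -c "
from station import arm
print(arm.job_done())"
```

```text
the job is handed in; nothing more can be done
None
```

I touched all five tiles lightly in order, pressed the high one (slot 3) down flush, stood the muddler upright near the middle of the 90 mm coaster, and handed the job in at about 20 s; no verdict came back.

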